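Index the die carousel and swing in the sensor

ROBOT

A 7-joint arm with a two-finger parallel gripper is mounted at the origin on the work surface. World frame = base frame: x ahead of the robot, y to its left, z up, the work surface at z = 0. Lengths are in m, angles in rad, forces in N, time in s.
With the tool pointing down it reaches from about 0.35 to 0.9 m from the base axis. Payload 7.2 kg.
Tool frame: the origin (TCP) lies midway between the tips of the shut fingers; the grasp point (between the pads) lies 19 mm behind it; z points along the fingers, y is the line along which they close (so a half turn about z gives the same grasp; the last joint's range is limited). The gripper opens to 88 mm and grips with 3 to 60 N. Pads are 20 mm wide; open, the fingers measure 115 mm over their backs; the gripper's body (75 mm by 178 mm) begins 61 mm behind the grasp point.
Start: joints at [1.078, 0.411, -0.013, 1.596, 0.006, 1.134, -0.082], TCP at [0.258, -0.569, 0.223] pointing down, gripper open.
Joint ranges: [-2.95, 2.95], [-0.29, 1.99], [-1.47, 1.44], [0.14, 2.54], [-1.03, 4.17], [0.13, 1.85], [-2.86, 2.86]. Speed limits (rad/s): [2.39, 2.39, 3.01, 3.01, 3.14, 3.14, 3.14].

INTERFACE

Orientations are given as a unit quaternion [x, y, z, w].
In Python, from station import bot, imaging, regions_of, spot_point gives the robot as it stands. The module is installed in compiled form; this text tells all that it offers.
- The arm moves only by the tool carry_out, never from a script. Its argument "rows" is a list of rows, each an object with "twist": the turn, a rotation vector about the tool's x, y, z as a fraction of full scale, a list of three; "linear": the shift along the tool's x, y, z as a fraction of full scale, a list of three; "grip": the opening, from 0 (shut) to 1 (fully open). In form: [{"twist": [wx, wy, wz], "linear": [dx, dy, dz], "grip": grip}, ...]. A call has 1 to 8 rows; each row is the pose to reach, as a shift and turn from the pose commanded when the call began, along the tool's axes at that moment; what a row does not reach only later rows make up. Full scale, the value 1, is 0.12 m for a shift and 90 degrees for a turn. A row lasts 1/12 s, in which the tool goes at most 41.7 mm and 7.16 degrees, less where a joint would pass 70% of its speed; a pose out of reach is approached as far as the arm can. A call with a number of a shift or a turn outside -1 to 1 is refused whole. A call with a gripper value outside its range is refused whole. The fingers move at their own pace and stop on an object; the grip force is fixed at half the most. Time passes only in rows, so rows that repeat a pose let the fingers close. It gives the time, the measured TCP pose, the force, the opening and the grip force at its end, in the units of the state.
- bot.get_obs(): the state, without advancing time (a new reading comes with each control period).
- imaging.grab_frame(name): name is "scene" or "side" or "wrist"; returns the picture (384x512x3 uint8, red, green, blue); there is no depth.
- imaging.camera_model(name): a dict with "mtx" (3x3 intrinsics, pixels), "R" (3x3) and "t" (3): a world point X has camera coordinates R X + t; the wrist camera has in their place "tool_from_camera" (4x4, takes a point from camera to tool coordinates, whose origin is the TCP and whose axes are the flange's). Camera axes: x right, y down, z forward; pixel columns grow to the right and rows downward; lengths in m; the calibration is good to about 2 mm. A picture is of the moment at which its call begins: read the wrist's pose just before it. camera_model takes no time and is no camera call.
- bot.close_job(): hands the job in; it is judged then, once.
Trained networks look in the newest picture that a camera, given by its name, has taken for a name from the list of things; names that differ only in an ending like _2 or _b are one class to them, and where a whole thing is asked for, a point or a joint stands for the part that bears it (a point fixed in the world has none). Each returns a list of dicts, best first, with "confidence" (0 to 1); they miss things now and then, are a little off and sometimes report something else, mostly with a low value. They report only what shows in the picture. A call takes as long as a camera call.
- regions_of(camera, target): "mask" (384x512 bool, what is visible of it).
- spot_point(camera, target): "at" ([x, y, z] in m, in world coordinates, good to about 4 mm: a listed point, or the origin of a listed thing).
The state is a dict: "time": time; "q": joint angles; "joint_velocities": joint speeds; "effort": joint torques, N m; "position": TCP position; "orientation": TCP orientation; "contact_force": force on the tool from outside, world axes, zero at the start; "torque": the same for the moment, N m; "width": finger opening in m; "grip_force": force on a finger pad.
Only numpy, scipy, OpenCV 4.12 (cv2) and the standard library are available. Lean on these libraries where they do the work, as an engineer would, in place of code of your own. Each camera call takes 0.05 s, during which the arm holds its last target. There are 200 camera calls.

TASK

Turn the die carousel, by gently pushing its spokes with a fingertip, until the brass die stands in line with the blue stripe on the base. Then push the red sensor arm round to its stop, so that the sensor head hangs over the brass die, and let go. The dies just ride in their seats: do not touch or lift them, and leave everything else on the bench where it is.

Things in the scene. Friction and masses are not known exactly. Their poses are not given: they have to be found in the camera images.
- station: fixed grey base: round plate, radius 98 mm, 10 mm thick, with a 70 mm wide, 10 mm thick extension along its +y (to 205 mm) that carries the sensor arm's post. Origin on the table, on the carousel's vertical axis; +y runs from there through the index place to the post. A 14 mm wide blue stripe along +y, 78 to 150 mm from the axis, marks the index direction
- index (a point): the index place, fixed to the base: where the middle of the die's underside is when the die stands exactly in line with the blue stripe; 50 mm from the carousel axis along the station's +y, 44 mm above the table
- carousel: aluminium turntable, turns both ways about the vertical, friction 0.16 N m (2 N at a spoke), stays where left. Origin on its axis at table height, z up. Disc of radius 72 mm, 28 to 44 mm above the table. Seats (white collars, radius 18.5 mm, 9 mm high) 50 mm from the axis on its +x (brass die), +y (steel 1), -x (steel 2), -y (steel 3); spokes midway between them
- spoke1 (a point): point on a spoke, 100 mm from the axis, at 45 degrees from the carousel's +x towards its +y. Each spoke is a radial steel rod, 10 mm thick, centred 36 mm above the table, bare from 72 to 114 mm from the axis and ending in a black ball of radius 11 mm centred at 125 mm. Beneath is the 10 mm base or the bare table
- spoke2 (a point): the same point on the spoke at 135 degrees
- spoke3 (a point): the same point on the spoke at 225 degrees
- spoke4 (a point): the same point on the spoke at 315 degrees
- die_brass: the brass die: cylinder of 28 mm diameter with a narrower top, 30 mm high in all (44 to 74 mm above the table), loose in its seat on the carousel; origin at the centre of its underside, z up. It only rides along: do not touch it
- die_steel1: one of three dark steel dies, same shape and size as the brass one, standing in its seat on the carousel; origin at the centre of its underside, z up. Leave it in its seat and do not touch it
- die_steel2: one of three dark steel dies, same shape and size as the brass one, standing in its seat on the carousel; origin at the centre of its underside, z up. Leave it in its seat and do not touch it
- die_steel3: one of three dark steel dies, same shape and size as the brass one, standing in its seat on the carousel; origin at the centre of its underside, z up. Leave it in its seat and do not touch it
- pivot (a point): the vertical pivot of the sensor arm, at the top of the post, at mid-height of the arm: 170 mm from the carousel axis along the station's +y, 104 mm above the table. Post 22 mm in diameter, pivot boss 32 mm in diameter with its top at 114 mm
- sensor_head (a point): centre of the sensor head: black upright cylinder of radius 20 mm with a blue cap, 84 to 125 mm above the table, on the end of the sensor arm, 120 mm from the pivot. The arm is a straight red bar, 14 mm wide and 12 mm high, at 104 mm above the table, bare from 16 to 100 mm from the pivot
- sensor_arm (a joint): angle of the sensor arm, rad: 0 = swung fully out (away from the carousel, towards the station's +x), growing as it swings in clockwise as seen from above, 1.25 = at its stop, where the head hangs over the index place, the arm pointing along the station's -y. Friction about 0.1 N m; it stays where it is left
- beaker: bystander: glass beaker, 70 mm wide, 90 mm high; origin at the centre of its underside
- small_beaker: bystander: small glass beaker, 46 mm wide, 55 mm high; origin at the centre of its underside
- wash_bottle: bystander: white plastic bottle, 60 mm wide, 150 mm high; origin at the centre of its underside
- jar: bystander: amber glass jar, 52 mm wide, 60 mm high; origin at the centre of its underside
- spare_sleeve: bystander: spare brass sleeve, 32 mm wide, 35 mm high; origin at the centre of its underside
- sample_tray: bystander: blue plastic tray, 80 x 110 x 22 mm; origin at the centre of its underside

How it is judged:
By the outcome, as a careful person would: the job done as asked, in the order asked, and still so for the second after the job is handed in, with the robot touching nothing.
It also fails if it takes over 64 s, if anything falls off the work surface, if the arm or the gripper's body presses on something with over 40 N, if the wrist force passes 120 N, or if a joint passes its speed limit or range.

## Working session

There is one attempt and no reset: what is moved stays moved. The work goes in short steps, Python scripts to look and compute and a tool call to move; the robot and the scene stay as the last step left them, time stands still between calls to the robot, and variables do not carry over. Pictures are saved under pics/ and viewed, at most 10 in all, crops included, and the job is handed in when it is done.

Besides the shell and the picture viewer there is one more tool, called by a JSON object that holds its "op" and its "data", one argument or row to a line. carry_out: Moves the arm, as the interface text tells. Shift numbers are shares of 0.12 m and turn numbers shares of 90 degrees, none past 1 either way. Its arguments: {"type":"object","properties":{"rows":{"type":"array"}},"required":["rows"]}

```bash
mkdir -p pics
cat > h.py <<'E'
from station import bot, imaging, regions_of, spot_point
import numpy as np, cv2
def look(c,names):
    im=imaging.grab_frame(c); out={}
    for n in names:
        r=spot_point(c,n); out[n]=[(np.round(d["at"],4).tolist(),round(d["confidence"],2)) for d in r[:2]]
        print(c,n,out[n])
    return im,out
def save(n,im): cv2.imwrite(f"pics/{n}.png",im[:,:,::-1])
E
python3 - <<'E'
from h import *
o=bot.get_obs(); print(o["time"],o["position"],o["orientation"],o["width"])
N=["station","index","carousel","spoke1","spoke2","spoke3","spoke4","die_brass","pivot","sensor_head"]
a,_=look("scene",N); b,_=look("side",N)
save("scene",a);save("side",b)
print(bot.get_obs()["time"])
E
```

```text
0.0 [ 0.2573291  -0.56902131  0.22180698] [ 9.77523094e-01  2.10826849e-01 -2.36180198e-04 -7.65039270e-04] 0.08767661598131851
scene station [([0.5763, -0.0846, 0.0023], 0.63), ([0.5658, -0.0341, 0.0404], 0.55)]
scene index [([0.5662, -0.0331, 0.0417], 0.73), ([0.7857, 0.0146, -0.0], 0.54)]
scene carousel [([0.5753, -0.0806, 0.001], 0.61)]
scene spoke1 [([0.5894, 0.0119, 0.0377], 0.95), ([0.6715, -0.1039, 0.033], 0.86)]
scene spoke2 [([0.5894, 0.0119, 0.0377], 0.95), ([0.6715, -0.1039, 0.033], 0.86)]
scene spoke3 [([0.5894, 0.0119, 0.0377], 0.95), ([0.6715, -0.1039, 0.033], 0.86)]
scene spoke4 [([0.5894, 0.0119, 0.0377], 0.95), ([0.6715, -0.1039, 0.033], 0.86)]
scene die_brass [([0.602, -0.1277, 0.0446], 0.48)]
scene pivot [([0.5435, 0.0832, 0.0995], 0.73)]
scene sensor_head [([0.6577, 0.0447, 0.1066], 0.81), ([0.4592, 0.4226, 0.0012], 0.19)]
side station [([0.5728, -0.0848, 0.0023], 0.77)]
side index [([0.5651, -0.0365, 0.0456], 0.82)]
side carousel [([0.5713, -0.086, -0.0024], 0.65)]
side spoke1 [([0.5602, -0.1863, 0.0398], 0.9), ([0.6705, -0.0985, 0.0361], 0.81)]
side spoke2 [([0.5602, -0.1863, 0.0398], 0.9), ([0.6705, -0.0985, 0.0361], 0.81)]
side spoke3 [([0.5602, -0.1863, 0.0398], 0.9), ([0.6705, -0.0985, 0.0361], 0.81)]
side spoke4 [([0.5602, -0.1863, 0.0398], 0.9), ([0.6705, -0.0985, 0.0361], 0.81)]
side die_brass [([0.6157, -0.4369, 0.0043], 0.45), ([0.6043, -0.1266, 0.0453], 0.4)]
side pivot [([0.5458, 0.0805, 0.1023], 0.73)]
side sensor_head [([0.6576, 0.0424, 0.1025], 0.63)]
1.1
```

View pics/scene.png

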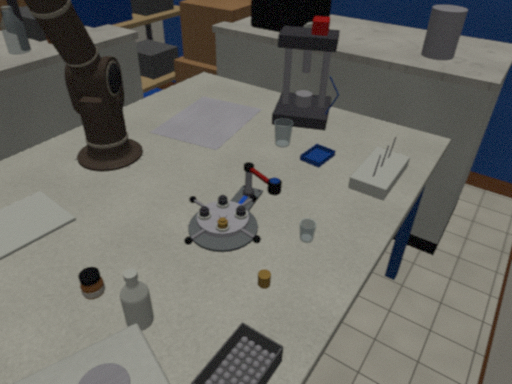

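View pics/side.png

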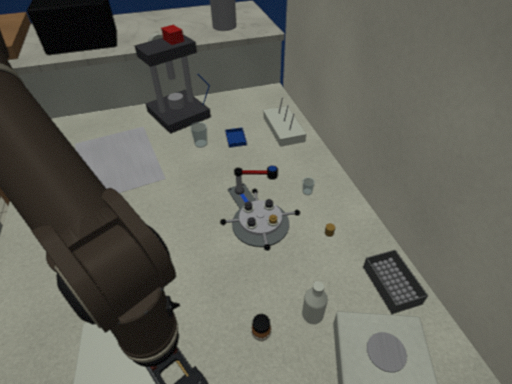

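Run:
```python
from h import *
N=["beaker","small_beaker","wash_bottle","jar","spare_sleeve","sample_tray"]
look("scene",N); look("side",N)
for c in("scene","side"):
    for n in ("spoke1","die_steel1"): 
        print(c,n,[(np.round(d["at"],3).tolist(),round(d["confidence"],2)) for d in spot_point(c,n)])
m=imaging.camera_model("wrist"); print(m)
print(bot.get_obs()["time"])
```

```text
scene beaker [([0.4583, 0.4212, 0.0008], 0.69)]
scene small_beaker [([0.7866, 0.0137, -0.003], 0.79), ([0.5411, -0.0474, 0.0415], 0.31)]
scene wash_bottle [([0.6128, -0.4376, 0.0018], 0.9), ([0.5746, -0.0826, -0.0003], 0.27)]
scene jar [([0.4574, -0.4404, -0.0025], 0.97), ([0.6581, 0.0453, 0.1046], 0.5)]
scene spare_sleeve [([0.6131, -0.4326, 0.0014], 0.59), ([0.7777, -0.1925, -0.0037], 0.58)]
scene sample_tray [([0.6128, 0.4143, 0.0008], 0.65)]
side beaker [([0.4598, 0.4232, -0.0002], 0.74)]
side small_beaker [([0.7878, 0.0096, -0.0004], 0.53)]
side wash_bottle [([0.6151, -0.4354, -0.0003], 0.68), ([0.6712, -0.0957, 0.0369], 0.23)]
side jar [([0.4677, -0.4406, -0.0024], 0.88), ([0.6183, -0.4352, 0.0012], 0.67)]
side spare_sleeve [([0.7796, -0.1893, -0.0024], 0.47), ([0.5334, -0.1158, 0.0457], 0.3)]
side sample_tray [([0.615, 0.416, 0.0053], 0.54), ([0.6727, -0.0998, 0.0363], 0.42)]
scene spoke1 [([0.472, -0.072, 0.037], 0.93), ([0.672, -0.102, 0.031], 0.85), ([0.557, -0.183, 0.038], 0.75), ([0.592, 0.015, 0.037], 0.7), ([0.607, -0.126, 0.046], 0.39)]
scene die_steel1 [([0.613, -0.05
[... 188 characters left out ...]
([0.46, 0.429, 0.003], 0.62), ([0.472, -0.074, 0.035], 0.58)]
side die_steel1 [([0.54, -0.046, 0.046], 0.53), ([0.61, -0.056, 0.048], 0.43), ([0.533, -0.119, 0.044], 0.4)]
{'mtx': array([[277.68673365,   0.        , 258.08117226],
       [  0.        , 277.68673365, 189.72712296],
       [  0.        ,   0.        ,   1.        ]]), 'tool_from_camera': array([[-1.63923972e-04, -9.66363030e-01, -2.57181778e-01,
         7.02840961e-02],
       [ 9.99999961e-01, -1.00563926e-04, -2.59515685e-04,
        -7.23366710e-04],
       [ 2.24923154e-04, -2.57181811e-01,  9.66363009e-01,
        -1.63044057e-01],
       [ 0.00000000e+00,  0.00000000e+00,  0.00000000e+00,
         1.00000000e+00]])}
2.0
```

The scene picture shows the carousel at about (222,225), with the brass die at (222,224) on the robot-right side. The sensor arm is swung out, with its head at (274,186). The side picture agrees: brass die (273,219), head (272,172).

From these I take the axis at about (0.573, -0.0855), station +y at about 99.5° and the brass die at about -53.5°, so it needs roughly +153° counterclockwise. I'll push the spoke at 171.5° round on the clear side.

{"op": "carry_out", "data": {
  "rows": [
    {"twist": [0,0,0],"linear": [0.89,-0.81,0],"grip": 0},
    {"twist": [0,0,0],"linear": [0.89,-0.81,0],"grip": 0},
    {"twist": [0,0,0],"linear": [0.89,-0.81,0],"grip": 0},
    {"twist": [0,0,0],"linear": [0.89,-0.81,0],"grip": 0},
    {"twist": [0,0,0],"linear": [0.89,-0.81,0],"grip": 0}
  ]
}}

```text
time: 2.42
position: [0.3178, -0.4323, 0.2231]
orientation: [0.977, 0.214, 0.001, -0.001]
contact_force: [0.2, 0.1, 0.1]
width: 0.0577
grip_force: 0.0
```

{"op": "carry_out", "data": {
  "rows": [
    {"twist": [0,0,0],"linear": [0.89,-0.81,0],"grip": 0},
    {"twist": [0,0,0],"linear": [0.89,-0.81,0],"grip": 0},
    {"twist": [0,0,0],"linear": [0.89,-0.81,0],"grip": 0},
    {"twist": [0,0,0],"linear": [0.89,-0.81,0],"grip": 0},
    {"twist": [0,0,0],"linear": [0.89,-0.81,0],"grip": 0}
  ]
}}

```text
time: 2.83
position: [0.3743, -0.3006, 0.2231]
orientation: [0.977, 0.214, 0.001, -0.0]
contact_force: [0.2, 0.1, -0.7]
width: 0.0246
grip_force: 0.0
```

{"op": "carry_out", "data": {
  "rows": [
    {"twist": [0,0,0],"linear": [0.89,-0.81,0],"grip": 0},
    {"twist": [0,0,0],"linear": [0.89,-0.81,0],"grip": 0},
    {"twist": [0,0,0],"linear": [0.89,-0.81,0],"grip": 0},
    {"twist": [0,0,0],"linear": [0.89,-0.81,0],"grip": 0},
    {"twist": [0,0,0],"linear": [0.89,-0.81,0],"grip": 0}
  ]
}}

```text
time: 3.25
position: [0.4313, -0.1686, 0.223]
orientation: [0.977, 0.213, 0.001, -0.0]
contact_force: [-0.8, 0.5, 0.7]
width: -0.0003
grip_force: 0.0
```

{"op": "carry_out", "data": {
  "rows": [
    {"twist": [0,0,0],"linear": [0.89,-0.81,0],"grip": 0},
    {"twist": [0,0,0],"linear": [0.89,-0.81,0],"grip": 0},
    {"twist": [0,0,0],"linear": [0.89,-0.81,0],"grip": 0},
    {"twist": [0,0,0],"linear": [0.89,-0.81,0],"grip": 0},
    {"twist": [0,0,0],"linear": [0.89,-0.81,0],"grip": 0},
    {"twist": [0,0,0],"linear": [0.89,-0.81,0],"grip": 0}
  ]
}}

```text
time: 3.75
position: [0.487, -0.0403, 0.2224]
orientation: [0.977, 0.211, -0.0, 0.0]
contact_force: [-0.5, 0.3, 0.1]
width: 0.0002
grip_force: 0.0
```

Run:
```python
from h import *
im,_=look("wrist",["carousel","die_brass","index","pivot","station"])
print([(np.round(d["at"],4).tolist(),round(d["confidence"],2)) for d in spot_point("wrist","spoke1")])
print([(np.round(d["at"],4).tolist(),round(d["confidence"],2)) for d in spot_point("wrist","die_steel1")])
save("w1",im)
```

```text
wrist carousel [([0.572, -0.0841, -0.002], 0.81)]
wrist die_brass [([0.6046, -0.1241, 0.0439], 0.74), ([0.5408, 0.0809, 0.1029], 0.4)]
wrist index []
wrist pivot [([0.5427, 0.0852, 0.1054], 0.84)]
wrist station []
[([0.6715, -0.0974, 0.0345], 0.89), ([0.5623, -0.1852, 0.0348], 0.78), ([0.5871, 0.0146, 0.0344], 0.61), ([0.4753, -0.0669, 0.0372], 0.6), ([0.6027, -0.1238, 0.0446], 0.48)]
[([0.5393, -0.1143, 0.0429], 0.8), ([0.5445, -0.0473, 0.0426], 0.74)]
```

View pics/w1.png

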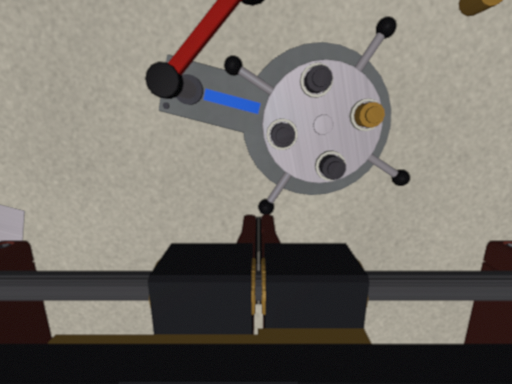

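The wrist picture agrees. The near spoke's ball is at (266,207), the fingertips at (258,218), and the brass die at (369,115) is about 150° short of the blue stripe at (230,101). The tips are clear of the spoke on its left, so I'm descending.

{"op": "carry_out", "data": {
  "rows": [
    {"twist": [0,0,0],"linear": [0,0,0.3],"grip": 0},
    {"twist": [0,0,0],"linear": [0,0,0.6],"grip": 0},
    {"twist": [0,0,0],"linear": [0,0,0.83],"grip": 0},
    {"twist": [0,0,0],"linear": [0,0,0.83],"grip": 0}
  ]
}}

```text
time: 4.48
position: [0.4831, -0.0396, 0.1186]
orientation: [0.978, 0.211, -0.004, -0.001]
contact_force: [-0.3, 0.2, 0.5]
width: 0.0002
grip_force: 0.0
```

{"op": "carry_out", "data": {
  "rows": [
    {"twist": [0,0,0],"linear": [0,0,0.2],"grip": 0},
    {"twist": [0,0,0],"linear": [0,0,0.4],"grip": 0},
    {"twist": [0,0,0],"linear": [0,0,0.6],"grip": 0},
    {"twist": [0,0,0],"linear": [0,0,0.75],"grip": 0},
    {"twist": [0,0,0],"linear": [0,0,0.82],"grip": 0},
    {"twist": [0,0,0],"linear": [0,0,0.82],"grip": 0},
    {"twist": [0,0,0],"linear": [0,0,0.82],"grip": 0}
  ]
}}

```text
time: 5.07
position: [0.4873, -0.0392, 0.0257]
orientation: [0.978, 0.211, 0.0, 0.0]
contact_force: [0.5, 0.2, 0.9]
width: 0.0007
grip_force: 0.0
```

```bash
cat >> h.py <<'E'
from scipy.spatial.transform import Rotation as Rot
A=np.array([0.5735,-0.085])
def u(d): return np.array([np.cos(np.radians(d)),np.sin(np.radians(d))])
def rows(pts):
    o=bot.get_obs(); R=Rot.from_quat(o["orientation"]).as_matrix()
    print("t",round(o["time"],2),"pos",np.round(o["position"],4),"F",np.round(o["contact_force"],1))
    for p in pts: print(np.round(R.T@(np.array(p)-o["position"])/0.12,3).tolist())
def tip(s,r=.094,z=.024,phi=24.3,hx=.010,hy=.0135):
    # TCP place at which the finger block touches the clockwise side of a spoke at angle s
    n=s+90; h=hx*abs(np.cos(np.radians(n-phi)))+hy*abs(np.sin(np.radians(n-phi)))
    return [*(A+r*u(s)-(.005+h)*u(n)),z]
E
python3 - <<'E'
from h import *
rows([tip(s) for s in range(165,280,5)])
E
```

```text
t 5.07 pos [ 0.4873 -0.0392  0.0257] F [0.5 0.2 0.9]
[0.006, 0.007, 0.014]
[-0.047, 0.052, 0.014]
[-0.097, 0.103, 0.014]
[-0.143, 0.158, 0.014]
[-0.184, 0.219, 0.014]
[-0.219, 0.284, 0.014]
[-0.249, 0.353, 0.014]
[-0.272, 0.425, 0.014]
[-0.288, 0.498, 0.014]
[-0.298, 0.56, 0.014]
[-0.304, 0.624, 0.014]
[-0.304, 0.689, 0.014]
[-0.298, 0.755, 0.014]
[-0.286, 0.822, 0.014]
[-0.269, 0.888, 0.014]
[-0.245, 0.953, 0.014]
[-0.215, 1.017, 0.014]
[-0.179, 1.078, 0.014]
[-0.137, 1.137, 0.014]
[-0.088, 1.193, 0.014]
[-0.034, 1.244, 0.014]
[0.025, 1.29, 0.014]
[0.089, 1.331, 0.014]
```

{"op": "carry_out", "data": {
  "rows": [
    {"twist": [0,0,0],"linear": [-0.02,0.03,0.01],"grip": 0},
    {"twist": [0,0,0],"linear": [-0.047,0.052,0.014],"grip": 0},
    {"twist": [0,0,0],"linear": [-0.072,0.078,0.014],"grip": 0},
    {"twist": [0,0,0],"linear": [-0.097,0.103,0.014],"grip": 0},
    {"twist": [0,0,0],"linear": [-0.12,0.13,0.014],"grip": 0},
    {"twist": [0,0,0],"linear": [-0.143,0.158,0.014],"grip": 0},
    {"twist": [0,0,0],"linear": [-0.163,0.189,0.014],"grip": 0},
    {"twist": [0,0,0],"linear": [-0.184,0.219,0.014],"grip": 0}
  ]
}}

```text
time: 5.73
position: [0.4774, -0.0725, 0.0231]
orientation: [0.978, 0.211, 0.0, -0.0]
contact_force: [0.8, 1.4, 0.7]
width: 0.0002
grip_force: 0.8
```

Run:
```python
from h import *
rows([tip(s) for s in range(185,285,4)])
im,_=look("side",["die_brass"])
print([(np.round(d["at"],4).tolist(),round(d["confidence"],2)) for d in spot_point("side","spoke1")])
```

```text
t 5.73 pos [ 0.4774 -0.0725  0.0231] F [0.8 1.4 0.7]
[0.006, -0.0, -0.008]
[-0.023, 0.052, -0.008]
[-0.048, 0.106, -0.008]
[-0.069, 0.162, -0.008]
[-0.086, 0.221, -0.008]
[-0.098, 0.279, -0.008]
[-0.107, 0.328, -0.008]
[-0.113, 0.379, -0.008]
[-0.115, 0.431, -0.008]
[-0.114, 0.483, -0.008]
[-0.109, 0.536, -0.008]
[-0.1, 0.589, -0.008]
[-0.087, 0.642, -0.007]
[-0.071, 0.695, -0.007]
[-0.05, 0.747, -0.007]
[-0.026, 0.798, -0.007]
[0.003, 0.847, -0.007]
[0.035, 0.895, -0.007]
[0.071, 0.941, -0.007]
[0.111, 0.984, -0.007]
[0.155, 1.025, -0.007]
[0.202, 1.062, -0.007]
[0.252, 1.096, -0.007]
[0.305, 1.126, -0.007]
[0.361, 1.153, -0.007]
side die_brass [([0.5791, -0.1868, 0.0363], 0.65), ([0.5743, -0.0842, -0.0007], 0.24)]
[([0.5797, -0.1854, 0.0385], 0.97), ([0.5672, 0.0181, 0.0327], 0.85), ([0.4728, -0.0896, 0.0358], 0.77), ([0.6725, -0.0808, 0.0358], 0.61)]
```

Contact is good: the spoke is now at about 183° and follows the tip. Continuing.

{"op": "carry_out", "data": {
  "rows": [
    {"twist": [0,0,0],"linear": [-0.023,0.052,0],"grip": 0},
    {"twist": [0,0,0],"linear": [-0.048,0.106,0],"grip": 0},
    {"twist": [0,0,0],"linear": [-0.069,0.162,0],"grip": 0},
    {"twist": [0,0,0],"linear": [-0.086,0.221,0],"grip": 0},
    {"twist": [0,0,0],"linear": [-0.098,0.279,0],"grip": 0},
    {"twist": [0,0,0],"linear": [-0.107,0.328,0],"grip": 0},
    {"twist": [0,0,0],"linear": [-0.113,0.379,0],"grip": 0},
    {"twist": [0,0,0],"linear": [-0.115,0.431,0],"grip": 0}
  ]
}}

```text
time: 6.55
position: [0.486, -0.1255, 0.0229]
orientation: [0.978, 0.211, -0.0, -0.0]
contact_force: [0.1, 3.5, 0.6]
width: 0.0003
grip_force: 1.0
```

Run:
```python
from h import *
rows([tip(s) for s in range(217,290,4)])
```

```text
t 6.55 pos [ 0.486  -0.1255  0.0229] F [0.1 3.5 0.6]
[0.002, -0.001, -0.009]
[0.003, 0.051, -0.009]
[0.008, 0.104, -0.009]
[0.017, 0.157, -0.009]
[0.03, 0.21, -0.009]
[0.046, 0.263, -0.009]
[0.067, 0.315, -0.009]
[0.091, 0.366, -0.009]
[0.12, 0.415, -0.009]
[0.152, 0.463, -0.009]
[0.188, 0.509, -0.009]
[0.228, 0.552, -0.009]
[0.272, 0.593, -0.009]
[0.319, 0.63, -0.009]
[0.369, 0.664, -0.009]
[0.422, 0.695, -0.009]
[0.478, 0.721, -0.009]
[0.536, 0.743, -0.009]
[0.596, 0.76, -0.009]
```

{"op": "carry_out", "data": {
  "rows": [
    {"twist": [0,0,0],"linear": [0.003,0.051,0],"grip": 0},
    {"twist": [0,0,0],"linear": [0.008,0.104,0],"grip": 0},
    {"twist": [0,0,0],"linear": [0.017,0.157,0],"grip": 0},
    {"twist": [0,0,0],"linear": [0.03,0.21,0],"grip": 0},
    {"twist": [0,0,0],"linear": [0.046,0.263,0],"grip": 0},
    {"twist": [0,0,0],"linear": [0.067,0.315,0],"grip": 0},
    {"twist": [0,0,0],"linear": [0.091,0.366,0],"grip": 0},
    {"twist": [0,0,0],"linear": [0.12,0.415,0],"grip": 0}
  ]
}}

```text
time: 7.22
position: [0.5199, -0.165, 0.0229]
orientation: [0.978, 0.211, -0.0, -0.0]
contact_force: [-0.6, 1.7, -0.2]
width: 0.0005
grip_force: 1.0
```

Run:
```python
from h import *
rows([tip(s) for s in range(249,322,4)])
im,_=look("scene",["die_brass"])
for c in ("scene","wrist"):
  imaging.grab_frame(c)
  for d in spot_point(c,"spoke1"):
    v=np.array(d["at"][:2])-A; print(c,np.round(np.degrees(np.arctan2(v[1],v[0])),1),np.round(np.hypot(*v),3),round(d["confidence"],2))
```

```text
t 7.22 pos [ 0.5199 -0.165   0.0229] F [-0.6  1.7 -0.2]
[-0.002, -0.001, -0.01]
[0.03, 0.047, -0.01]
[0.066, 0.093, -0.01]
[0.106, 0.136, -0.01]
[0.15, 0.177, -0.01]
[0.197, 0.214, -0.01]
[0.247, 0.248, -0.01]
[0.301, 0.278, -0.01]
[0.356, 0.305, -0.01]
[0.414, 0.327, -0.01]
[0.474, 0.344, -0.01]
[0.536, 0.357, -0.01]
[0.588, 0.365, -0.01]
[0.636, 0.371, -0.01]
[0.685, 0.373, -0.01]
[0.734, 0.373, -0.01]
[0.784, 0.369, -0.01]
[0.834, 0.362, -0.01]
[0.884, 0.351, -0.01]
scene die_brass [([0.6205, -0.0707, 0.0454], 0.56)]
scene -112.7 0.103 0.98
scene -21.3 0.102 0.89
scene 156.2 0.1 0.79
scene 69.8 0.096 0.73
wrist 158.6 0.101 0.72
wrist -111.8 0.094 0.65
```

{"op": "carry_out", "data": {
  "rows": [
    {"twist": [0,0,0],"linear": [0.03,0.047,0],"grip": 0},
    {"twist": [0,0,0],"linear": [0.066,0.093,0],"grip": 0},
    {"twist": [0,0,0],"linear": [0.106,0.136,0],"grip": 0},
    {"twist": [0,0,0],"linear": [0.15,0.177,0],"grip": 0},
    {"twist": [0,0,0],"linear": [0.197,0.214,0],"grip": 0},
    {"twist": [0,0,0],"linear": [0.247,0.248,0],"grip": 0},
    {"twist": [0,0,0],"linear": [0.301,0.278,0],"grip": 0},
    {"twist": [0,0,0],"linear": [0.356,0.305,0],"grip": 0}
  ]
}}

```text
time: 8.18
position: [0.5743, -0.1804, 0.0228]
orientation: [0.978, 0.211, -0.0, 0.0]
contact_force: [-0.8, 0.2, -0.8]
width: 0.0003
grip_force: 0.9
```

Run:
```python
from h import *
rows([tip(s) for s in range(285,330,4)])
```

```text
t 8.18 pos [ 0.5743 -0.1804  0.0228] F [-0.8  0.2 -0.8]
[0.054, 0.023, -0.01]
[0.114, 0.04, -0.01]
[0.175, 0.053, -0.01]
[0.228, 0.061, -0.01]
[0.275, 0.067, -0.01]
[0.324, 0.069, -0.01]
[0.374, 0.069, -0.01]
[0.423, 0.065, -0.01]
[0.474, 0.058, -0.01]
[0.524, 0.048, -0.01]
[0.574, 0.034, -0.01]
[0.623, 0.016, -0.01]
```

{"op": "carry_out", "data": {
  "rows": [
    {"twist": [0,0,0],"linear": [0.054,0.023,0],"grip": 0},
    {"twist": [0,0,0],"linear": [0.114,0.04,0],"grip": 0},
    {"twist": [0,0,0],"linear": [0.175,0.053,0],"grip": 0},
    {"twist": [0,0,0],"linear": [0.228,0.061,0],"grip": 0},
    {"twist": [0,0,0],"linear": [0.275,0.067,0],"grip": 0},
    {"twist": [0,0,0],"linear": [0.324,0.069,0],"grip": 0},
    {"twist": [0,0,0],"linear": [0.374,0.069,0],"grip": 0},
    {"twist": [0,0,0],"linear": [0.4,0.067,0],"grip": 0}
  ]
}}

```text
time: 8.85
position: [0.6216, -0.1673, 0.023]
orientation: [0.977, 0.211, 0.0, 0.0]
contact_force: [-2.4, 0.5, 0.0]
width: 0.0003
grip_force: 0.9
```

```bash
cat >> h.py <<'E'
def spokes():
    L=[]
    for c in ("scene","side","wrist"):
        imaging.grab_frame(c)
        for n in ("spoke1","die_brass"):
          for d in spot_point(c,n):
            v=np.array(d["at"][:2])-A; r=np.hypot(*v)
            if (n=="spoke1" and .088<r<.112 and abs(d["at"][2]-.036)<.01) or (n!="spoke1" and .04<r<.06):
                a=np.degrees(np.arctan2(v[1],v[0])); print(c,n,round(a,1),round(r,3),round(d["confidence"],2))
                if n=="spoke1": L.append(a%90)
        
    print("spoke mod 90: mean",np.mean(L),"med",np.median(L),len(L),"t",bot.get_obs()["time"])
E
python3 - <<'E'
from h import *
rows([tip(s) for s in range(309,334,2)])
spokes()
for n in("index","pivot"):
  for c in ("scene","side","wrist"): print(n,c,[(np.round(d["at"],4).tolist(),round(d["confidence"],2)) for d in spot_point(c,n)][:1])
E
```

```text
t 8.85 pos [ 0.6216 -0.1673  0.023 ] F [-2.4  0.5  0. ]
[-0.03, 0.006, -0.008]
[-0.005, 0.005, -0.008]
[0.02, 0.003, -0.008]
[0.045, -0.0, -0.008]
[0.07, -0.004, -0.008]
[0.095, -0.009, -0.008]
[0.12, -0.015, -0.008]
[0.145, -0.021, -0.008]
[0.17, -0.029, -0.008]
[0.195, -0.037, -0.008]
[0.22, -0.046, -0.008]
[0.244, -0.056, -0.008]
[0.269, -0.067, -0.008]
scene spoke1 -137.2 0.101 0.95
scene spoke1 -50.5 0.099 0.61
scene spoke1 41.7 0.103 0.58
side spoke1 -48.9 0.101 0.69
side spoke1 132.8 0.099 0.6
side spoke1 -140.8 0.099 0.6
side die_brass 88.7 0.047 0.62
wrist spoke1 42.3 0.101 0.81
wrist spoke1 -46.0 0.096 0.79
wrist die_brass 84.9 0.05 0.62
spoke mod 90: mean 41.67500302688403 med 41.96398620499956 8 t 9.3
index scene [([0.5676, -0.0334, 0.0402], 0.8)]
index side [([0.5654, -0.0398, 0.0464], 0.6)]
index wrist []
pivot scene [([0.5409, 0.0821, 0.1001], 0.56)]
pivot side [([0.5433, 0.0813, 0.1013], 0.71)]
pivot wrist []
```

{"op": "carry_out", "data": {
  "rows": [
    {"twist": [0,0,0],"linear": [0.02,0.003,0],"grip": 0},
    {"twist": [0,0,0],"linear": [0.045,0,0],"grip": 0},
    {"twist": [0,0,0],"linear": [0.07,-0.004,0],"grip": 0},
    {"twist": [0,0,0],"linear": [0.095,-0.009,0],"grip": 0},
    {"twist": [0,0,0],"linear": [0.12,-0.015,0],"grip": 0},
    {"twist": [0,0,0],"linear": [0.135,-0.018,0],"grip": 0},
    {"twist": [0,0,0],"linear": [0.135,-0.018,0],"grip": 0}
  ]
}}

```text
time: 10.18
position: [0.6351, -0.1585, 0.0229]
orientation: [0.977, 0.211, 0.0, -0.0]
contact_force: [-0.9, -0.7, -1.2]
width: 0.0009
grip_force: 0.3
```

Run:
```python
from h import *
rows([tip(s) for s in range(319,330)])
spokes()
ims=[imaging.grab_frame(c) for c in ("scene","side","wrist")]
a=cv2.resize(ims[0][175:260,170:300],None,fx=3,fy=3,interpolation=cv2.INTER_CUBIC)
b=cv2.resize(ims[1][155:255,205:315],None,fx=3,fy=3,interpolation=cv2.INTER_CUBIC)
H=max(a.shape[0],b.shape[0]); c=np.zeros((H,a.shape[1]+b.shape[1],3),np.uint8); c[:a.shape[0],:a.shape[1]]=a; c[:b.shape[0],a.shape[1]:]=b
save("crop1",c); save("w2",ims[2])
```

```text
t 10.18 pos [ 0.6351 -0.1585  0.0229] F [-0.9 -0.7 -1.2]
[-0.038, 0.011, -0.009]
[-0.025, 0.008, -0.009]
[-0.013, 0.006, -0.009]
[-0.0, 0.002, -0.009]
[0.012, -0.001, -0.009]
[0.025, -0.005, -0.009]
[0.037, -0.008, -0.009]
[0.05, -0.012, -0.009]
[0.062, -0.017, -0.009]
[0.074, -0.021, -0.009]
[0.087, -0.026, -0.009]
scene spoke1 -39.9 0.099 0.77
scene spoke1 51.2 0.106 0.61
scene spoke1 -127.7 0.1 0.58
side spoke1 -38.2 0.098 0.85
side spoke1 -130.3 0.101 0.71
side spoke1 50.7 0.099 0.68
side spoke1 140.9 0.1 0.63
side die_brass 100.0 0.052 0.48
wrist spoke1 -36.4 0.098 0.9
spoke mod 90: mean 51.30498409207027 med 51.06287909899716 8 t 10.6333
```

View pics/w2.png

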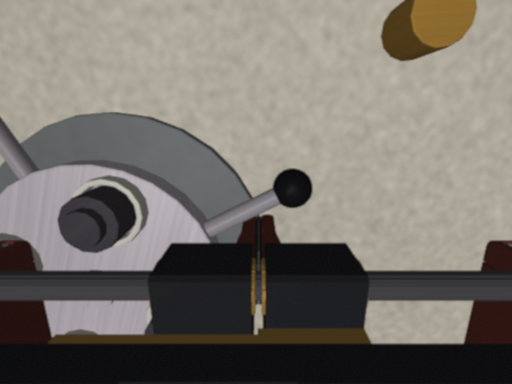

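The wrist picture shows the spoke, its ball at (292,188), just ahead of the tip at (258,220). The spoke is about 2–3° short of target. I'll back off, lift, and measure precisely from above.

{"op": "carry_out", "data": {
  "rows": [
    {"twist": [0,0,0],"linear": [-0.05,0.025,0],"grip": 0},
    {"twist": [0,0,0],"linear": [-0.09,0.05,0],"grip": 0},
    {"twist": [0,0,0],"linear": [-0.09,0.05,-0.1],"grip": 0},
    {"twist": [0,0,0],"linear": [-0.09,0.05,-0.4],"grip": 0},
    {"twist": [0,0,0],"linear": [-0.09,0.05,-0.7],"grip": 0},
    {"twist": [0,0,0],"linear": [-0.09,0.05,-1],"grip": 0},
    {"twist": [0,0,0],"linear": [-0.09,0.05,-1],"grip": 0}
  ]
}}

```text
time: 11.37
position: [0.6312, -0.1699, 0.1519]
orientation: [0.978, 0.21, 0.005, 0.003]
contact_force: [0.5, 0.5, 0.7]
width: 0.0005
grip_force: 0.0
```

{"op": "carry_out", "data": {
  "rows": [
    {"twist": [0,0,0],"linear": [0,0,-0.5],"grip": 0},
    {"twist": [0,0,0],"linear": [-0.3,-0.4,-0.8],"grip": 0},
    {"twist": [0,0,0],"linear": [-0.65,-0.9,-0.8],"grip": 0},
    {"twist": [0,0,0],"linear": [-0.65,-1,-0.8],"grip": 0},
    {"twist": [0,0,0],"linear": [-0.65,-1,-0.8],"grip": 0},
    {"twist": [0,0,0],"linear": [-0.65,-1,-0.8],"grip": 0},
    {"twist": [0,0,0],"linear": [-0.65,-1,-0.8],"grip": 0}
  ]
}}

```text
time: 11.95
position: [0.5062, -0.0913, 0.2409]
orientation: [0.977, 0.211, 0.001, 0.001]
contact_force: [1.4, 0.1, 0.3]
width: 0.0005
grip_force: 0.0
```

Run:
```python
from h import *
o=bot.get_obs(); print(o["position"],o["joint_velocities"].max() if hasattr(o["joint_velocities"],"max") else "")
im=imaging.grab_frame("wrist"); save("w3",im)
for n in("spoke1","die_brass","die_steel1","pivot","index"):
  for d in spot_point("wrist",n):
    print(n,np.round(d["at"],4),round(d["confidence"],2))
```

```text
[ 0.50616351 -0.09131546  0.24088353] 0.05506423857259797
spoke1 [ 0.4929 -0.0227  0.0321] 0.8
spoke1 [ 0.6531 -0.1463  0.0371] 0.76
spoke1 [ 0.5071 -0.1621  0.0336] 0.6
die_brass [ 0.5683 -0.035   0.0428] 0.62
die_brass [ 0.5824 -0.1379  0.0429] 0.61
die_steel1 [ 0.6282 -0.0784  0.0441] 0.73
die_steel1 [ 0.5234 -0.0921  0.046 ] 0.7
die_steel1 [ 0.5784 -0.1355  0.0452] 0.69
die_steel1 [ 0.5709 -0.0347  0.0462] 0.16
pivot [0.542  0.0819 0.1099] 0.71
index [ 0.5259 -0.0877  0.0475] 0.72
```

View pics/w3.png

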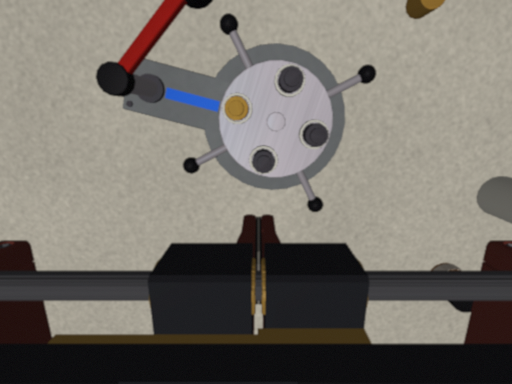

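The wrist picture shows the brass die at (237,108) nearly in line with the blue stripe (165,93)–(218,106). The four balls are at (229,24), (367,74), (191,165) and (315,204), and I'll compute the angles from those.

```bash
cat > meas.py <<'E'
from h import *
def measure(seeds):
    o=bot.get_obs(); im=imaging.grab_frame("wrist"); m=imaging.camera_model("wrist")
    T=np.eye(4); T[:3,:3]=Rot.from_quat(o["orientation"]).as_matrix(); T[:3,3]=o["position"]
    T=T@m["tool_from_camera"]
    def bp(p,z):
        p=np.atleast_2d(p); d=np.c_[p,np.ones(len(p))]@np.linalg.inv(m["mtx"]).T@T[:3,:3].T
        return (T[:3,3]+d*((z-T[2,3])/d[:,2:]))[:,:2]
    g=im.max(2); n,lab,st,ce=cv2.connectedComponentsWithStats(((g<60)).astype(np.uint8))
    B=[]
    for s in seeds:
        k=[i for i in range(1,n) if 60<st[i,4]<900]; i=min(k,key=lambda i:np.hypot(*(ce[i]-s))); B.append(bp(ce[i],.036)[0]); print(ce[i].round(1),st[i,4])
    B=np.array(B); c=B.mean(0); v=B-c; a=np.degrees(np.arctan2(v[:,1],v[:,0]))
    print("centre",c,"r",np.hypot(*v.T).round(4),"ang",a.round(2))
    i=im.astype(int); ys,xs=np.nonzero((i[:,:,2]>i[:,:,0]+60)&(i[:,:,2]>i[:,:,1]+40)); 
    P=bp(np.c_[xs,ys],.010); k=np.hypot(*(P-c-.114*u(100)).T)<.06; P=P[k]
    q=P.mean(0); d=np.linalg.svd(P-q,full_matrices=False)[2][0]; d*=np.sign(d[1])
    w=q-c; print("stripe n",len(P),"centroid",q,"pca",np.degrees(np.arctan2(d[1],d[0])),"from centre",np.degrees(np.arctan2(w[1],w[0])))
    s=np.degrees(np.angle(np.mean(np.exp(4j*np.radians(a)))))/4
    print("brass at",[x for x in (s+45+90*np.arange(-2,4)) if 70<x<130])
    return im
E
python3 - <<'E'
from meas import *
measure([(229,24),(367,74),(191,165),(315,204)])
E
```

```text
[227.1  22.4] 246
[367.   72.7] 216
[189.6 165.4] 162
[314.7 204.8] 147
centre [ 0.57344707 -0.08445603] r [0.1261 0.1261 0.126  0.1261] ang [  51.32  -38.66  141.36 -128.71]
stripe n 636 centroid [0.55328877 0.02850033] pca 100.06520809858041 from centre 100.11853432962575
brass at [np.float64(96.3286185089776)]
```

Precise result: brass at 96.33°, stripe at 100.1°, so +3.75° is still needed. I'll go back down behind the same spoke.

{"op": "carry_out", "data": {
  "rows": [
    {"twist": [0,0,0],"linear": [0.65,1,0],"grip": 0},
    {"twist": [0,0,0],"linear": [0.65,1,0],"grip": 0},
    {"twist": [0,0,0],"linear": [0.65,1,0],"grip": 0},
    {"twist": [0,0,0],"linear": [0.65,1,0],"grip": 0},
    {"twist": [0,0,0],"linear": [0.65,1,0.8],"grip": 0},
    {"twist": [0,0,0],"linear": [0.65,1,0.8],"grip": 0},
    {"twist": [0,0,0],"linear": [0.65,1,0.8],"grip": 0},
    {"twist": [0,0,0],"linear": [0.65,1,0.8],"grip": 0}
  ]
}}

```text
time: 12.97
position: [0.6245, -0.1687, 0.1383]
orientation: [0.978, 0.211, -0.004, -0.002]
contact_force: [-0.7, 0.6, -0.5]
width: 0.0005
grip_force: 0.0
```

Run:
```python
from h import *
t=np.array(tip(322)); n=u(52)
rows([[*(t[:2]-.012*n),.143],[*(t[:2]-.012*n),.023]])
```

```text
t 12.97 pos [ 0.6245 -0.1687  0.1383] F [-0.7  0.6 -0.5]
[0.026, 0.007, -0.04]
[0.033, 0.012, 0.96]
```

{"op": "carry_out", "data": {
  "rows": [
    {"twist": [0,0,0],"linear": [0,0,0.3],"grip": 0},
    {"twist": [0,0,0],"linear": [0,0,0.6],"grip": 0},
    {"twist": [0,0,0],"linear": [0,0,0.8],"grip": 0},
    {"twist": [0,0,0],"linear": [0,0,0.95],"grip": 0},
    {"twist": [0,0,0],"linear": [0,0,0.95],"grip": 0},
    {"twist": [0,0,0],"linear": [0,0,0.95],"grip": 0},
    {"twist": [0,0,0],"linear": [0,0,0.95],"grip": 0}
  ]
}}

```text
time: 13.55
position: [0.6291, -0.1693, 0.0317]
orientation: [0.978, 0.211, 0.002, 0.001]
contact_force: [0.0, 0.4, 0.6]
width: 0.0003
grip_force: 0.0
```

Run:
```python
from h import *
t=np.array(tip(322)); n=u(52)
rows([[*(t[:2]-.006*n),.023]]+[tip(s,z=.023) for s in (322,323,324,325,325.7)])
```

```text
t 13.55 pos [ 0.6291 -0.1693  0.0317] F [0.  0.4 0.6]
[0.038, -0.036, 0.072]
[0.082, -0.059, 0.072]
[0.095, -0.062, 0.072]
[0.107, -0.066, 0.072]
[0.12, -0.07, 0.072]
[0.128, -0.073, 0.072]
```

{"op": "carry_out", "data": {
  "rows": [
    {"twist": [0,0,0],"linear": [0.038,-0.036,0.06],"grip": 0},
    {"twist": [0,0,0],"linear": [0.082,-0.059,0.06],"grip": 0},
    {"twist": [0,0,0],"linear": [0.095,-0.062,0.06],"grip": 0},
    {"twist": [0,0,0],"linear": [0.107,-0.066,0.06],"grip": 0},
    {"twist": [0,0,0],"linear": [0.12,-0.07,0.06],"grip": 0},
    {"twist": [0,0,0],"linear": [0.125,-0.072,0.06],"grip": 0},
    {"twist": [0,0,0],"linear": [0.125,-0.072,0.06],"grip": 0},
    {"twist": [0,0,0],"linear": [0.125,-0.072,0.06],"grip": 0}
  ]
}}

```text
time: 14.22
position: [0.6375, -0.155, 0.0218]
orientation: [0.978, 0.211, 0.0, 0.0]
contact_force: [-0.8, 0.1, 0.3]
width: 0.0006
grip_force: 0.5
```

Run:
```python
from h import *
rows([tip(s,z=.023) for s in (325,325.4,325.8,326.2)])
```

```text
t 14.22 pos [ 0.6375 -0.155   0.0218] F [-0.8  0.1  0.3]
[0.007, 0.009, -0.01]
[0.012, 0.008, -0.01]
[0.017, 0.006, -0.01]
[0.022, 0.005, -0.01]
```

{"op": "carry_out", "data": {
  "rows": [
    {"twist": [0,0,0],"linear": [0.005,-0.003,0],"grip": 0},
    {"twist": [0,0,0],"linear": [0.01,-0.006,0],"grip": 0},
    {"twist": [0,0,0],"linear": [0.01,-0.006,0],"grip": 0},
    {"twist": [0,0,0],"linear": [0.01,-0.006,0],"grip": 0}
  ]
}}

```text
time: 14.55
position: [0.6382, -0.1539, 0.0218]
orientation: [0.978, 0.211, 0.0, 0.0]
contact_force: [-1.1, -1.0, 1.0]
width: 0.0004
grip_force: 0.8
```

{"op": "carry_out", "data": {
  "rows": [
    {"twist": [0,0,0],"linear": [-0.05,0.025,0],"grip": 0},
    {"twist": [0,0,0],"linear": [-0.09,0.05,0],"grip": 0},
    {"twist": [0,0,0],"linear": [-0.09,0.05,-0.1],"grip": 0},
    {"twist": [0,0,0],"linear": [-0.09,0.05,-0.4],"grip": 0},
    {"twist": [0,0,0],"linear": [-0.09,0.05,-0.7],"grip": 0},
    {"twist": [0,0,0],"linear": [-0.09,0.05,-1],"grip": 0},
    {"twist": [0,0,0],"linear": [-0.09,0.05,-1],"grip": 0}
  ]
}}

```text
time: 15.13
position: [0.6349, -0.1642, 0.1507]
orientation: [0.978, 0.211, 0.006, 0.002]
contact_force: [2.4, 0.5, 0.8]
width: 0.0006
grip_force: 0.0
```

{"op": "carry_out", "data": {
  "rows": [
    {"twist": [0,0,0],"linear": [0,0,-0.5],"grip": 0},
    {"twist": [0,0,0],"linear": [-0.3,-0.4,-0.8],"grip": 0},
    {"twist": [0,0,0],"linear": [-0.65,-0.9,-0.8],"grip": 0},
    {"twist": [0,0,0],"linear": [-0.65,-1,-0.8],"grip": 0},
    {"twist": [0,0,0],"linear": [-0.65,-1,-0.8],"grip": 0},
    {"twist": [0,0,0],"linear": [-0.65,-1,-0.8],"grip": 0},
    {"twist": [0,0,0],"linear": [-0.65,-1,-0.8],"grip": 0},
    {"twist": [0,0,0],"linear": [-0.65,-1,-0.8],"grip": 0}
  ]
}}

```text
time: 15.8
position: [0.5107, -0.0871, 0.2386]
orientation: [0.978, 0.211, 0.001, 0.001]
contact_force: [0.7, -0.9, -0.5]
width: 0.0007
grip_force: 0.0
```

Run:
```python
from meas import *
im=measure([(222,24),(367,68),(191,172),(320,204)])
save("w4",im); rows([])
```

```text
[224.4  31.7] 239
[366.4  72.3] 223
[195.1 174.6] 159
[321.7 206.3] 144
centre [ 0.57344587 -0.08458225] r [0.1261 0.1261 0.1261 0.1261] ang [  54.8   -35.24  144.76 -125.2 ]
stripe n 631 centroid [0.55321681 0.0286443 ] pca 100.08285267838788 from centre 100.12958962370327
brass at [np.float64(99.77879419533923)]
t 15.85 pos [ 0.5109 -0.0873  0.2381] F [0.6 0.2 0.8]
```

Brass is now at 99.8° against the stripe's 100.1°, about 0.3 mm at the die, so it's in line. Next is the sensor arm: I'll go over it to its outer side and descend.

{"op": "carry_out", "data": {
  "rows": [
    {"twist": [0,0,0],"linear": [0.72,-0.52,0],"grip": 0},
    {"twist": [0,0,0],"linear": [0.72,-0.52,0],"grip": 0},
    {"twist": [0,0,0],"linear": [0.72,-0.52,0],"grip": 0},
    {"twist": [0,0,0],"linear": [0.72,-0.52,0],"grip": 0}
  ]
}}

```text
time: 16.18
position: [0.5656, 0.0114, 0.2369]
orientation: [0.977, 0.214, 0.0, -0.002]
contact_force: [-0.8, 0.3, -0.2]
width: 0.0004
grip_force: 0.0
```

{"op": "carry_out", "data": {
  "rows": [
    {"twist": [0,0,0],"linear": [0.72,-0.52,0],"grip": 0},
    {"twist": [0,0,0],"linear": [0.72,-0.52,0],"grip": 0},
    {"twist": [0,0,0],"linear": [0.72,-0.52,0],"grip": 0},
    {"twist": [0,0,0],"linear": [0.72,-0.52,0],"grip": 0},
    {"twist": [0,0,0],"linear": [0.72,-0.52,0],"grip": 0},
    {"twist": [0,0,0],"linear": [0.72,-0.52,0],"grip": 0}
  ]
}}

```text
time: 16.68
position: [0.6163, 0.0965, 0.2367]
orientation: [0.978, 0.21, -0.001, 0.0]
contact_force: [-0.7, -0.1, 0.5]
width: 0.0006
grip_force: 0.0
```

```bash
cat >> h.py <<'E'
PV=np.array([0.5436,0.0828])
def tip2(s,l=.065,z=.093,gap=0,phi=24.3,hx=.010,hy=.0135):
    n=s+90; h=hx*abs(np.cos(np.radians(n-phi)))+hy*abs(np.sin(np.radians(n-phi)))
    return [*(PV+l*u(s)+(.007+h+gap)*u(n)),z]
E
python3 - <<'E'
from h import *
rows([tip2(-19,gap=.012,z=.17),tip2(-19,gap=.012,z=.093)])
for c in("side","scene"):
  imaging.grab_frame(c)
  for d in spot_point(c,"sensor_head")[:1]:
    v=np.array(d["at"][:2])-PV; print(c,d["at"],np.degrees(np.arctan2(v[1],v[0])),np.hypot(*v))
E
```

```text
t 16.68 pos [0.6163 0.0965 0.2367] F [-0.7 -0.1  0.5]
[-0.0, 0.01, 0.556]
[0.001, 0.01, 1.198]
side [0.6593, 0.0448, 0.1037] -18.182021810522958 0.12178049925993902
scene [0.659, 0.0444, 0.1053] -18.40515382846105 0.12162121525457642
```

{"op": "carry_out", "data": {
  "rows": [
    {"twist": [0,0,0],"linear": [0,0,0.3],"grip": 0},
    {"twist": [0,0,0],"linear": [0,0,0.6],"grip": 0},
    {"twist": [0,0,0],"linear": [0,0,0.8],"grip": 0},
    {"twist": [0,0,0],"linear": [0,0,1],"grip": 0},
    {"twist": [0,0,0],"linear": [0,0,1],"grip": 0},
    {"twist": [0,0,0],"linear": [0,0,1],"grip": 0},
    {"twist": [0,0,0],"linear": [0,0,1],"grip": 0}
  ]
}}

```text
time: 17.47
position: [0.6171, 0.0982, 0.1194]
orientation: [0.978, 0.211, 0.001, 0.0]
contact_force: [0.7, -0.3, 0.7]
width: 0.0006
grip_force: 0.0
```

Run:
```python
from h import *
S=[-14,-17,-20]+list(range(-24,-84,-4)); print(S)
rows([tip2(-19,gap=.010)]+[tip2(s) for s in S])
```

```text
[-14, -17, -20, -24, -28, -32, -36, -40, -44, -48, -52, -56, -60, -64, -68, -72, -76, -80]
t 17.47 pos [0.6171 0.0982 0.1194] F [ 0.7 -0.3  0.7]
[-0.025, 0.032, 0.22]
[-0.064, 0.045, 0.22]
[-0.074, 0.074, 0.22]
[-0.086, 0.102, 0.22]
[-0.105, 0.139, 0.22]
[-0.128, 0.175, 0.22]
[-0.153, 0.21, 0.22]
[-0.181, 0.243, 0.22]
[-0.213, 0.274, 0.22]
[-0.247, 0.303, 0.22]
[-0.283, 0.329, 0.22]
[-0.322, 0.352, 0.22]
[-0.363, 0.372, 0.22]
[-0.406, 0.389, 0.22]
[-0.451, 0.402, 0.22]
[-0.487, 0.412, 0.22]
[-0.519, 0.42, 0.219]
[-0.551, 0.426, 0.219]
[-0.584, 0.431, 0.219]
```

{"op": "carry_out", "data": {
  "rows": [
    {"twist": [0,0,0],"linear": [0,0.02,0.22],"grip": 0},
    {"twist": [0,0,0],"linear": [-0.025,0.032,0.22],"grip": 0},
    {"twist": [0,0,0],"linear": [-0.064,0.045,0.22],"grip": 0},
    {"twist": [0,0,0],"linear": [-0.074,0.074,0.22],"grip": 0},
    {"twist": [0,0,0],"linear": [-0.086,0.102,0.22],"grip": 0},
    {"twist": [0,0,0],"linear": [-0.105,0.139,0.22],"grip": 0},
    {"twist": [0,0,0],"linear": [-0.128,0.175,0.22],"grip": 0},
    {"twist": [0,0,0],"linear": [-0.153,0.21,0.22],"grip": 0}
  ]
}}

```text
time: 18.13
position: [0.6102, 0.068, 0.0921]
orientation: [0.978, 0.211, 0.001, -0.0]
contact_force: [0.2, 3.1, 1.2]
width: 0.0005
grip_force: 0.9
```

Run:
```python
from h import *
S=list(range(-32,-84,-4)); print(S)
rows([tip2(s) for s in S])
for c in("side",):
  imaging.grab_frame(c)
  for d in spot_point(c,"sensor_head")[:1]:
    v=np.array(d["at"][:2])-PV; print(c,d["at"],np.degrees(np.arctan2(v[1],v[0])),np.hypot(*v))
```

```text
[-32, -36, -40, -44, -48, -52, -56, -60, -64, -68, -72, -76, -80]
t 18.13 pos [0.6102 0.068  0.0921] F [0.2 3.1 1.2]
[0.003, 0.004, -0.008]
[-0.025, 0.037, -0.008]
[-0.056, 0.068, -0.008]
[-0.09, 0.096, -0.008]
[-0.127, 0.122, -0.008]
[-0.166, 0.146, -0.008]
[-0.207, 0.166, -0.008]
[-0.25, 0.182, -0.008]
[-0.294, 0.196, -0.008]
[-0.331, 0.206, -0.008]
[-0.362, 0.214, -0.008]
[-0.394, 0.22, -0.008]
[-0.428, 0.224, -0.008]
side [0.6484, 0.0208, 0.1042] -30.608688641077926 0.12176633360662545
```

The arm follows, now at about -31°. Continuing to -64°.

{"op": "carry_out", "data": {
  "rows": [
    {"twist": [0,0,0],"linear": [-0.025,0.037,0],"grip": 0},
    {"twist": [0,0,0],"linear": [-0.056,0.068,0],"grip": 0},
    {"twist": [0,0,0],"linear": [-0.09,0.096,0],"grip": 0},
    {"twist": [0,0,0],"linear": [-0.127,0.122,0],"grip": 0},
    {"twist": [0,0,0],"linear": [-0.166,0.146,0],"grip": 0},
    {"twist": [0,0,0],"linear": [-0.207,0.166,0],"grip": 0},
    {"twist": [0,0,0],"linear": [-0.25,0.182,0],"grip": 0},
    {"twist": [0,0,0],"linear": [-0.294,0.196,0],"grip": 0}
  ]
}}

```text
time: 18.9
position: [0.5872, 0.0314, 0.0914]
orientation: [0.978, 0.211, 0.0, 0.0]
contact_force: [0.1, 1.0, -0.5]
width: 0.0002
grip_force: 0.8
```

Run:
```python
from h import *
rows([tip2(s) for s in (-64,-66,-68,-70,-72,-74,-76,-78,-80,-82)])
```

```text
t 18.9 pos [0.5872 0.0314 0.0914] F [ 0.1  1.  -0.5]
[0.007, -0.003, -0.013]
[-0.015, 0.002, -0.013]
[-0.03, 0.007, -0.013]
[-0.046, 0.011, -0.013]
[-0.061, 0.015, -0.013]
[-0.077, 0.019, -0.013]
[-0.093, 0.022, -0.013]
[-0.11, 0.024, -0.013]
[-0.127, 0.026, -0.013]
[-0.143, 0.027, -0.013]
```

{"op": "carry_out", "data": {
  "rows": [
    {"twist": [0,0,0],"linear": [-0.015,0.002,-0.01],"grip": 0},
    {"twist": [0,0,0],"linear": [-0.03,0.007,-0.01],"grip": 0},
    {"twist": [0,0,0],"linear": [-0.046,0.011,-0.01],"grip": 0},
    {"twist": [0,0,0],"linear": [-0.061,0.015,-0.01],"grip": 0},
    {"twist": [0,0,0],"linear": [-0.077,0.019,-0.01],"grip": 0},
    {"twist": [0,0,0],"linear": [-0.093,0.022,-0.01],"grip": 0},
    {"twist": [0,0,0],"linear": [-0.102,0.023,-0.01],"grip": 0},
    {"twist": [0,0,0],"linear": [-0.11,0.024,-0.01],"grip": 0}
  ]
}}

```text
time: 19.57
position: [0.5765, 0.0238, 0.0926]
orientation: [0.978, 0.211, 0.0, 0.0]
contact_force: [0.7, 1.7, 0.1]
width: 0.0003
grip_force: 0.8
```

Run:
```python
from h import *
rows([tip2(s) for s in (-78,-79,-80,-81,-82,-83)])
for c in("side","scene"):
  imaging.grab_frame(c)
  for d in spot_point(c,"sensor_head")[:1]:
    v=np.array(d["at"][:2])-PV; print(c,d["at"],np.degrees(np.arctan2(v[1],v[0])),np.hypot(*v))
```

```text
t 19.57 pos [0.5765 0.0238 0.0926] F [0.7 1.7 0.1]
[-0.003, 0.003, -0.003]
[-0.011, 0.004, -0.003]
[-0.02, 0.005, -0.003]
[-0.028, 0.006, -0.003]
[-0.037, 0.006, -0.003]
[-0.045, 0.007, -0.003]
side [0.5755, -0.0851, 0.0005] -79.24236227152119 0.17090354004525476
scene [0.5671, -0.0323, 0.1071] -78.46050302681154 0.11747450787298495
```

{"op": "carry_out", "data": {
  "rows": [
    {"twist": [0,0,0],"linear": [-0.008,0.002,0],"grip": 0},
    {"twist": [0,0,0],"linear": [-0.015,0.004,0],"grip": 0},
    {"twist": [0,0,0],"linear": [-0.022,0.005,0],"grip": 0},
    {"twist": [0,0,0],"linear": [-0.028,0.006,0],"grip": 0},
    {"twist": [0,0,0],"linear": [-0.028,0.006,0],"grip": 0}
  ]
}}

```text
time: 20.18
position: [0.5746, 0.0223, 0.0927]
orientation: [0.978, 0.211, 0.001, -0.0]
contact_force: [2.9, 3.3, -2.4]
width: 0.0007
grip_force: 2.2
```

{"op": "carry_out", "data": {
  "rows": [
    {"twist": [0,0,0],"linear": [-0.008,0.001,0],"grip": 0},
    {"twist": [0,0,0],"linear": [-0.016,0.001,0],"grip": 0},
    {"twist": [0,0,0],"linear": [-0.016,0.001,0],"grip": 0},
    {"twist": [0,0,0],"linear": [-0.016,0.001,0],"grip": 0}
  ]
}}

```text
time: 20.52
position: [0.5744, 0.0222, 0.0929]
orientation: [0.977, 0.211, 0.003, -0.001]
contact_force: [9.0, 4.0, -5.7]
width: 0.0002
grip_force: 4.7
```

The position no longer moves while the force rises to 9 N, so the arm is at its stop. Backing off and lifting away.

{"op": "carry_out", "data": {
  "rows": [
    {"twist": [0,0,0],"linear": [0.04,-0.01,0],"grip": 0},
    {"twist": [0,0,0],"linear": [0.12,-0.03,0],"grip": 0},
    {"twist": [0,0,0],"linear": [0.22,-0.05,0],"grip": 0},
    {"twist": [0,0,0],"linear": [0.25,-0.06,-0.1],"grip": 0},
    {"twist": [0,0,0],"linear": [0.25,-0.06,-0.4],"grip": 0},
    {"twist": [0,0,0],"linear": [0.25,-0.06,-0.7],"grip": 0},
    {"twist": [0,0,0],"linear": [0.25,-0.06,-1],"grip": 0},
    {"twist": [0,0,0],"linear": [0.25,-0.06,-1],"grip": 0}
  ]
}}

```text
time: 21.18
position: [0.5997, 0.0408, 0.2198]
orientation: [0.978, 0.211, 0.005, 0.001]
contact_force: [1.5, -0.3, 0.1]
width: 0.0002
grip_force: 0.0
```

{"op": "carry_out", "data": {
  "rows": [
    {"twist": [0,0,0],"linear": [0,0.1,-0.3],"grip": 0},
    {"twist": [0,0,0],"linear": [-0.5,0.5,-0.3],"grip": 0},
    {"twist": [0,0,0],"linear": [-1,1,-0.3],"grip": 0},
    {"twist": [0,0,0],"linear": [-1,1,-0.3],"grip": 0},
    {"twist": [0,0,0],"linear": [-1,1,-0.3],"grip": 0},
    {"twist": [0,0,0],"linear": [-1,1,-0.3],"grip": 0},
    {"twist": [0,0,0],"linear": [-1,1,-0.3],"grip": 0},
    {"twist": [0,0,0],"linear": [-1,1,-0.3],"grip": 0}
  ]
}}

```text
time: 21.85
position: [0.5368, -0.1183, 0.2485]
orientation: [0.978, 0.211, -0.0, -0.0]
contact_force: [0.2, -0.2, 0.0]
width: 0.0004
grip_force: 0.0
```

Run:
```python
from h import *
rows([])
im,_=look("wrist",["sensor_head","carousel"]); save("w5",im)
look("scene",["sensor_head"])
```

```text
t 21.85 pos [ 0.5368 -0.1183  0.2485] F [ 0.2 -0.2  0. ]
wrist sensor_head [([0.5614, -0.0368, 0.1062], 0.69)]
wrist carousel [([0.5753, -0.0873, 0.0006], 0.67)]
scene sensor_head [([0.5656, -0.0359, 0.1064], 0.88), ([0.5269, -0.0915, 0.0455], 0.4)]
```

View pics/w5.png

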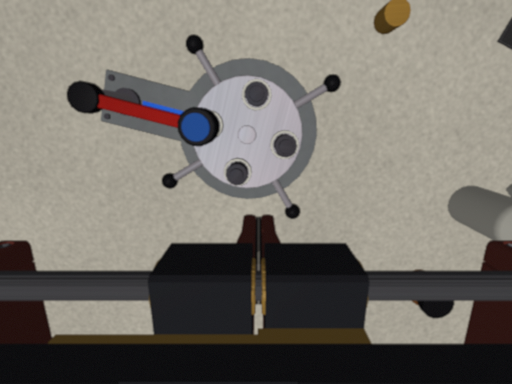

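The wrist picture shows the blue-capped head at (198,126) over the brass seat, with the red arm along the stripe. I'll check the carousel angle once more and hand in.

Run:
```python
from meas import *
measure([(195,44),(333,83),(169,181),(293,211)])
print(bot.close_job())
```

```text
[194.8  44. ] 223
[332.6  83.3] 198
[169.4 180.9] 151
[292.6 211.7] 136
centre [ 0.57325238 -0.08440475] r [0.1261 0.126  0.1261 0.1261] ang [  54.72  -35.25  144.75 -125.25]
stripe n 816 centroid [ 0.55158997 -0.00148848] pca 85.48218722956216 from centre 104.64162709960151
brass at [np.float64(99.74305427877448)]
the job is handed in; nothing more can be done
None
```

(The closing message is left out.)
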